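Put the pipette away on the carousel

TASK

Turn the head of the pipette carousel, by the knob on its top, until one of its empty branches faces the carousel's front, the side with the tab on its foot. Then take the pipette from the single bench stand, keep it upright, and hang it on that front branch with its finger hook towards the column, pressing it down gently, without forcing it, until the collar snaps in and sits fully home; let go of it there. Do not knock the pipettes already hanging, and leave the other things on the bench where they are.

Things in the scene. Friction and masses are not known exactly. Their poses are not given: they have to be found in the camera images.
- carousel: Rotating six-place pipette stand, fixed: grey round foot 250 mm across, 24 mm high; origin under its centre, z up along the turning axis; its front is -x, marked by a flat tab 50 mm wide on the foot. Its head has six branches 60 deg apart, four with pipettes, two empty and opposite each other. The head turns endlessly both ways, stiffly (friction 0.2 N m), and stays where left.
- knob (a point): Round dark knurled knob on top of the head, on the turning axis, turning the head: 44 mm diameter, from 292 to 328 mm above the bench; this point is 315 mm up. Below it is a 24 mm neck, 12 mm high. Nothing on the head reaches above 326 mm; the hung pipettes' hooks come to 65 mm from the axis, 45 mm below this point, their handles to 92 mm.
- seat_a (a point): Centre of the cup floor of an empty branch, 110 mm from the turning axis, 215 mm up; x points in to the column, z up. The cup is an open C, 41 mm outside: bore 33 mm, walls 12 mm high, floor 5 mm thick with a slot 22 mm wide from the middle out to the front (-x): the barrel slides in there from outside with the collar above the walls, then the collar goes down into the bore.
- seat_b (a point): The same on the other empty branch, opposite. Both: two sprung steel balls in the bore's sides, 6 mm above the floor, snap over the collar in its last 5 mm at 6 to 11 N of push (varies; weight alone never does it) and hold it down. The branch gives straight down about 1 mm per 1.2 N, 12 mm at most, and springs back. Do not press with more than 15 N.
- pipette: The loose pipette, 246 mm long, 95 to 155 g, upright in the bench stand; origin at its nozzle end, z up its axis, finger hook to +x. Barrel 16 mm diameter, 50 to 135 mm up; collar 30 mm (26 mm at its chamfered underside), 135 to 139 mm; handle 32 mm, 151 to 226 mm up: grip it at 195 to 215 mm from above, fingers on the two sides beside the hook; button on top to 246 mm.
- collar (a point): Centre of the underside of the loose pipette's collar, 135 mm above its nozzle end. It is home when it lies on the seat's centre.
- hook (a point): End of the loose pipette's dark finger hook, 42 mm from its axis, 52 mm above the collar's underside.
- stand: Single bench stand, fixed: grey foot 125 x 95 mm, rear post, fork plate 165 mm above the bench; origin on the bench under the fork's centre, front -x. The pipette's barrel stands in the fork's 22 mm slot, open to the front, its collar on the plate inside a rim 4 mm high: lift it 8 mm or more, then draw it out to the front by 50 mm or more.
- hung1: A pipette already hanging on the head, of the same size; origin at its nozzle end, 110 mm from the turning axis, its top 326 mm above the bench, hook towards the column. Turns with the head; not to be knocked.
- hung2: A pipette already hanging on the head, with a slimmer handle (29 mm); origin at its nozzle end, 110 mm from the turning axis, its top 326 mm above the bench, hook towards the column. Turns with the head; not to be knocked.
- hung3: A pipette already hanging on the head, of the same size; origin at its nozzle end, 110 mm from the turning axis, its top 326 mm above the bench, hook towards the column. Turns with the head; not to be knocked.
- hung4: A pipette already hanging on the head, with a stouter handle (35 mm); origin at its nozzle end, 110 mm from the turning axis, its top 326 mm above the bench, hook towards the column. Turns with the head; not to be knocked.
- tip_box: Closed grey tip box, 124 x 87 x 68 mm; origin under its centre.
- beaker: Glass beaker, 68 mm diameter, 90 mm high; origin under its centre.
- petri_stack: Stack of three clear dishes, 93 mm diameter, 45 mm high; origin under its centre.
- wash_bottle: White wash bottle with a bent spout, 68 mm diameter, 212 mm high; origin under its centre.
- reagent_bottle: Amber bottle, 60 mm diameter, 120 mm high; origin under its centre.
- timer: Flat white bench timer, 65 x 65 x 18 mm; origin under its centre.
- weigh_cup: Small white ceramic cup, 60 mm diameter, 35 mm high; origin under its centre.
Things that resemble listed ones, but are neither listed nor needed, are in the scene too. What is shaped like the pipette but green is not meant. What is shaped like the stand but pink is not meant.

How it is judged (in metres and radians):
On the way, in this order (a step that is already met when the one before it is completed fails the run):
1. an empty branch faces the front of the carousel (within about 20 degrees) (((x of seat_a in the frame of carousel below -0.09 m and y of seat_a in the frame of carousel between -0.04 and 0.04 m) or (x of seat_b in the frame of carousel below -0.09 m and y of seat_b in the frame of carousel between -0.04 and 0.04 m))), for 0.2 s.
2. the loose pipette has been lifted out of the bench stand (horizontal distance between collar and stand above 0.06 m), for 0.1 s.
3. the pipette's collar is snapped fully home in the empty cradle at the front (((x of seat_a in the frame of carousel below -0.09 m and y of seat_a in the frame of carousel between -0.04 and 0.04 m and z of collar in the frame of seat_a between -0.003 and 0.0025 m and horizontal distance between collar and seat_a below 0.004 m and x of hook in the frame of seat_a above 0.034 m) or (x of seat_b in the frame of carousel below -0.09 m and y of seat_b in the frame of carousel between -0.04 and 0.04 m and z of collar in the frame of seat_b between -0.003 and 0.0025 m and horizontal distance between collar and seat_b below 0.004 m and x of hook in the frame of seat_b above 0.034 m))), for 0.2 s.
At the end, for the whole second after the job is handed in: The pipette hangs released, at rest and upright (4.5 deg) in the empty cradle that faces the front (within about 20 deg: over 90 mm ahead of the axis, under 40 mm sideways), collar within 3 mm of the cup's floor and 4 mm of its centre, hook towards the column (within about 35 deg) (((x of seat_a in the frame of carousel below -0.09 m and y of seat_a in the frame of carousel between -0.04 and 0.04 m and z of collar in the frame of seat_a between -0.003 and 0.0025 m and horizontal distance between collar and seat_a below 0.004 m and x of hook in the frame of seat_a above 0.034 m) or (x of seat_b in the frame of carousel below -0.09 m and y of seat_b in the frame of carousel between -0.04 and 0.04 m and z of collar in the frame of seat_b between -0.003 and 0.0025 m and horizontal distance between collar and seat_b below 0.004 m and x of hook in the frame of seat_b above 0.034 m)) and angle between pipette's own z axis and vertical below 0.08 rad and linear speed of pipette below 0.02 m/s); the robot touches nothing.
It fails at once if the pipette presses on the carousel with more than 28 N in all, sprung balls included (contact force between pipette and carousel above 28 N).
It fails at once if a hanging pipette is knocked (more than 10 N) (contact force between any of hung1, hung2, hung3, hung4 and anything else above 10 N).
It fails at once if the pipette is tipped more than 35 degrees from upright (angle between pipette's own z axis and vertical above 0.61 rad).
It fails at once if another thing on the bench is pushed more than 30 mm (distance of any of tip_box, beaker, petri_stack, wash_bottle, reagent_bottle, timer, weigh_cup from where it was at the start of the episode above 0.03 m).
It also fails if it takes over 54 s, if anything falls off the work surface, if the arm or the gripper's body presses on something with over 40 N, if the wrist force passes 120 N, or if a joint passes its speed limit or range.

ROBOT

A 6-joint arm with a two-finger parallel gripper is mounted at the origin on the work surface. World frame = base frame: x ahead of the robot, y to its left, z up, the work surface at z = 0. Lengths are in mm, angles in rad, forces in N, time in s.
With the tool pointing down it reaches from about 350 to 875 mm from the base axis. Payload 4.2 kg.
Tool frame: the origin (TCP) lies midway between the tips of the shut fingers; the grasp point (between the pads) lies 19 mm behind it; z points along the fingers, y is the line along which they close (so a half turn about z gives the same grasp; the last joint's range is limited). The gripper opens to 85 mm and grips with 20 to 120 N. Pads are 22 mm wide; open, the fingers measure 114 mm over their backs; the gripper's body (76 mm by 85 mm) begins 54 mm behind the grasp point. The pads swing forward as they close: fully open they stand 13 mm farther back than shut.
Start: joints at [1.363, 0.385, 0.008, 0, -1.194, -0.259], TCP at [281.236, 558.127, 206.912] pointing down, gripper open.
Joint ranges: [-3.14, 3.14], [-1.21, 2.06], [-1.07, 1.41], [-3.16, 2.05], [-2.99, -0.16], [-3.1, 3.1]. Speed limits (rad/s): [2.79, 2.79, 3.14, 3.14, 3.14, 3.14].

INTERFACE

Orientations are given as a unit quaternion [x, y, z, w].
In Python, from bench import arm gives the robot as it stands. The module is installed in compiled form; this text tells all that it offers.
- The arm moves only by the shell command python3 -m handwheel 'ROWS' [OPENING]. ROWS is JSON, a list of rows, each an object of numbers: "x", "y", "z": the shift along the world's x, y, z each as a share of 20 cm, from -1 to 1; "ax", "ay", "az": the turn, a rotation vector about the world's x, y, z each as a share of 90 degrees, from -1 to 1. In form: [{"x": .., "y": .., "z": .., "ax": .., "ay": .., "az": ..}, ...]. A call has exactly 8 rows; each row shifts and turns the commanded pose from where the row before left it; what a row does not reach is not made up. A row lasts 1/10 s, in which the tool goes at most 50 mm and 8.59 degrees, less where a joint would pass 70% of its speed; a pose out of reach is approached as far as the arm can. A call with a number of a shift or a turn outside -1 to 1 is refused whole. A call with a gripper value outside its range is refused whole. OPENING is the opening, from -1 (shut) to 1 (fully open), set as the call begins (- or left out, the last holds). The fingers move at their own pace and stop on an object; the grip force is fixed at half the most. Time passes only in rows, so rows that do not move let the fingers close, or fill a call up. It gives the time, the measured TCP pose, the force, the opening and the grip force at its end, in the units of the state.
- arm.read_state(): the state, without advancing time (a new reading comes with each control period).
- arm.get_image(name): name is "side" or "top"; returns the picture (384x512x3 uint8, red, green, blue); there is no depth.
- arm.camera_params(name): a dict with "K" (3x3 intrinsics, pixels), "k1" (the pictures are not rectified: a ray, as slopes to the right and down, at radius r is drawn at 1 + k1 r^2 times it, then the intrinsics apply), "position" and "orientation" of the camera in the world. Camera axes: x right, y down, z forward; pixel columns grow to the right and rows downward; lengths in mm; the calibration is good to about 2 mm. A picture is of the moment at which its call begins. camera_params takes no time and is no camera call.
- arm.job_done(): hands the job in; it is judged then, once.
The state is a dict: "clock": time; "joints": joint angles; "joint_vel": joint speeds; "joint_efforts": joint torques, N m; "position": TCP position; "ee_rot": TCP orientation; "contact_force": force on the tool from outside, world axes, zero at the start; "wrist_torque": the same for the moment, N m; "gripper_width": finger opening in mm; "grasp_force": force on a finger pad.
Only numpy, scipy, OpenCV 4.12 (cv2) and the standard library are available. Lean on these libraries where they do the work, as an engineer would, in place of code of your own. Each camera call takes 0.05 s, during which the arm holds its last target. There are 200 camera calls.

## Working session

There is one attempt and no reset: what is moved stays moved. The work goes in short steps, Python scripts to look and compute and a shell command to move; the robot and the scene stay as the last step left them, time stands still between calls to the robot, and variables do not carry over. Pictures are saved under pics/ and viewed, at most 10 in all, crops included, and the job is handed in when it is done.

```bash
mkdir -p pics
cat > h.py <<'E'
import numpy as np, cv2
from bench import arm
from scipy.spatial.transform import Rotation as R
def cam(n):
    p=arm.camera_params(n); q=p["orientation"]
    q=np.array(q)
    M=q if q.shape==(3,3) else R.from_quat(q).as_matrix()
    return np.array(p["K"]),p["k1"],np.array(p["position"]),M
def ray(n,u,v):
    K,k1,P,M=cam(n)
    d=np.array([(u-K[0,2])/K[0,0],(v-K[1,2])/K[1,1]]); s=d.copy()
    for _ in range(20): s=d/(1+k1*(s@s))
    r=M@np.array([s[0],s[1],1.]); return P,r
def onz(n,u,v,z):
    P,r=ray(n,u,v); return P+r*(z-P[2])/r[2]
def px(n,X):
    K,k1,P,M=cam(n); c=M.T@(np.array(X,float)-P); s=c[:2]/c[2]; s=s*(1+k1*(s@s))
    return K[0,0]*s[0]+K[0,2],K[1,1]*s[1]+K[1,2]
def two(a,b):
    P1,r1=ray("top",*a);P2,r2=ray("side",*b)
    A=np.stack([r1,-r2],1);t=np.linalg.lstsq(A,P2-P1,rcond=None)[0]
    X,Y=P1+t[0]*r1,P2+t[1]*r2; return (X+Y)/2,np.linalg.norm(X-Y)
def save(n,f):
    im=arm.get_image(n); cv2.imwrite(f"pics/{f}.png",im[:,:,::-1]); return im
E
python3 - <<'E'
from h import *
a=save("top","top0");b=save("side","side0")
for n in("top","side"): print(n,[np.round(x,3).tolist() for x in cam(n)])
big=np.vstack([a,b])[:,:,::-1]
print(arm.read_state())
E
```

```text
top [[[382.296, 0.0, 254.387], [0.0, 382.296, 187.243], [0.0, 0.0, 1.0]], -0.086, [379.756, -14.866, 1419.035], [[-0.011, -0.996, 0.083], [-0.999, 0.013, 0.031], [-0.032, -0.083, -0.996]]]
side [[[368.214, 0.0, 253.308], [0.0, 368.214, 188.126], [0.0, 0.0, 1.0]], -0.084, [290.118, -807.849, 977.244], [[0.975, -0.146, 0.164], [-0.22, -0.671, 0.708], [0.007, -0.727, -0.687]]]
{'clock': 0.1, 'joints': array([ 1.36260458e+00,  3.85496337e-01,  6.76461722e-03, -4.50775320e-04,
       -1.19399563e+00, -2.58580199e-01]), 'joint_vel': array([ 0.00031084, -0.00131243,  0.00398563,  0.00417403,  0.00035164,
        0.0012098 ]), 'joint_efforts': array([-1.07019299e-03, -3.93322098e+01,  1.88928473e+01,  4.19793114e+00,
       -2.60635519e-03,  3.21151127e-06]), 'position': array([280.99109944, 557.63655519, 205.91944062]), 'ee_rot': array([ 9.72869184e-01, -2.31353785e-01, -1.85106605e-04,  9.70480291e-04]), 'contact_force': array([0.03627195, 0.89433806, 0.02963159]), 'wrist_torque': array([0.03831474, 0.04536979, 0.03938405]), 'grasp_force': 0.0, 'gripper_width': 85.98914503366304}
```

View pics/top0.png

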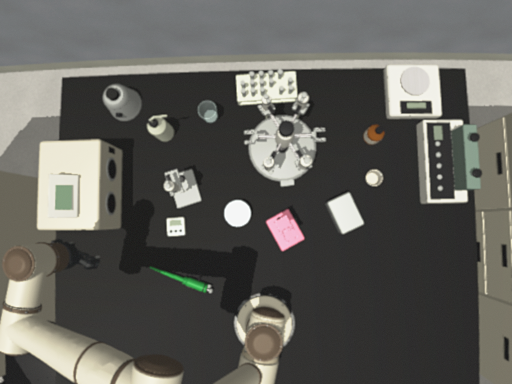

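View pics/side0.png

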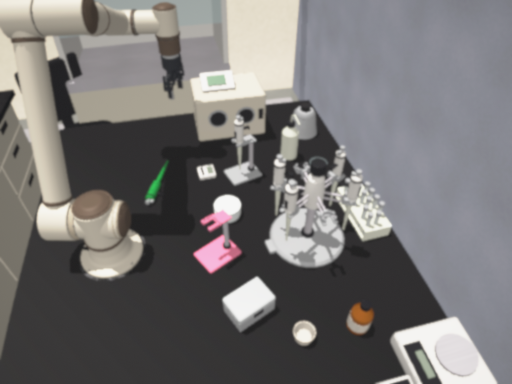

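The top view shows the carousel at about (283,147), its knob at (286,129) and the tab at (287,182). In both views the grey stand holds an upright grey pipette, at (182,185) top and (243,150) side. The green pipette at (182,280) top is lying down and the pink stand at (285,230) top is empty, so both are decoys. I'll confirm this in an enlarged crop.

Run:
```python
import cv2,numpy as np
t=cv2.imread("pics/top0.png");s=cv2.imread("pics/side0.png")
def c(i,x,y,w,h,k): return cv2.resize(i[y:y+h,x:x+w],None,fx=k,fy=k,interpolation=cv2.INTER_CUBIC)
a=c(t,235,85,100,75+25,4)   # 400x400? 
b=c(t,150,155,66,66,3)       # 198
d=c(s,250,145,130,125,3)     # 390x375
e=c(s,215,105,60,90,3)       # 180x270
out=np.zeros((600,800,3),np.uint8)
out[:400,:400]=a; out[400:598,:198]=b; out[:375,405:795]=d; out[330:600,210:390]=e
cv2.imwrite("pics/crop0.png",out)
```

```text
(no output)
```

View pics/crop0.png

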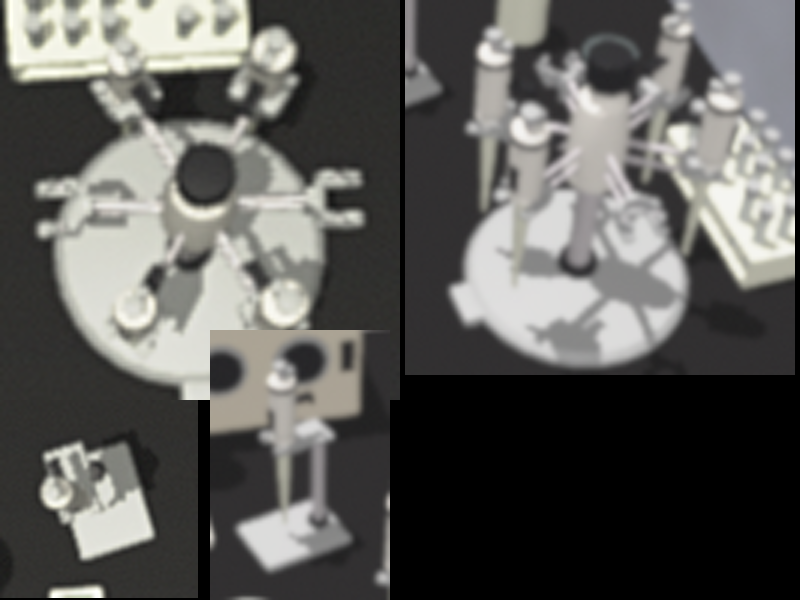

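The crop confirms it. The empty cups are at (250,136) and (320,134) in the top view, roughly ±90° from the front. The pipette to take is the grey one in the grey stand, with its button at (169,185) top and (239,116) side.

Run:
```python
from h import *
t=cv2.imread("pics/top0.png");s=cv2.imread("pics/side0.png")
g=cv2.cvtColor(t,cv2.COLOR_BGR2GRAY)
# foot ellipse fit from side & top
print("knob top", onz("top",286.3,127.5,328))
print("knob 2v", two((286.3,127.5),(250+203/3-135*0,145+50/3)) )
# foot: rays of edge pixels cast to z=24 then circle fit (known outer edge)
hsv=cv2.cvtColor(t,cv2.COLOR_BGR2HSV)
m=((g>120)&(hsv[:,:,1]<40)).astype(np.uint8)
n,l,st,c=cv2.connectedComponentsWithStats(m); 
k=l[170,300] or l[165,262]; print(st[k])
ys,xs=np.where(l==k); pts=np.array([onz("top",x,y,24)[:2] for x,y in zip(xs,ys)])
C=onz("top",286.3,127.5,328)[:2]
for it in range(6):
    d=pts-C;a=np.arctan2(d[:,1],d[:,0]);r=np.hypot(*d.T)
    P=[]
    for b in np.arange(-np.pi,np.pi,.1):
        q=(a>=b)&(a<b+.1)
        if q.any():
            i=np.argmax(np.where(q,r,0)); P.append(pts[i])
    P=np.array(P); rr=np.hypot(*(P-C).T); P=P[abs(rr-125)<(30 if it<2 else 8)]
    A=np.c_[2*P,np.ones(len(P))]; x=np.linalg.lstsq(A,(P**2).sum(1),rcond=None)[0]; C=x[:2]
print("foot",C,np.sqrt(x[2]+C@C),len(P))
print("tab",onz("top",287,183,24)[:2]-C)
for n_,u,v in(("L",250,136),("R",320,134)): 
    d=onz("top",u,v,225)[:2]; print(n_,d, d-C)
print("button",two((169,185),(238.7,116)), onz("top",169,185,276))
def c(i,x,y,w,h,k): return cv2.resize(i[y:y+h,x:x+w],None,fx=k,fy=k,interpolation=cv2.INTER_CUBIC)
out=np.zeros((600,800,3),np.uint8)
out[:400,:400]=c(t,155,160,50,50,8); out[:600,405:755]=c(s,220,108,50,86,7)[:600]
out=cv2.convertScaleAbs(out,alpha=1.2)
cv2.imwrite("pics/crop1.png",out)
```

```text
knob top [643.85979442 -75.22440571 328.        ]
knob 2v (array([643.36845009, -75.1145652 , 330.42086036]), np.float64(0.1896091413015968))
[    0    42   512   145 22106]Traceback (most recent call last):
  File "<stdin>", line 12, in <module>
  File "h.py", line 15, in onz
    P,r=ray(n,u,v); return P+r*(z-P[2])/r[2]
        ~~~^^^^^^^
  File "h.py", line 10, in ray
    K,k1,P,M=cam(n)
             ~~~^^^
  File "h.py", line 5, in cam
    p=arm.camera_params(n); q=p["orientation"]
ValueError: time passes only in moves, steps and waits
```

```bash
sed -i 's/^def cam/import functools\n@functools.cache\ndef cam/' h.py
python3 - <<'E'
from h import *
t=cv2.imread("pics/top0.png");s=cv2.imread("pics/side0.png")
C=np.array([643.5,-75.1])
def pol(u,v,z):
    d=onz("top",u,v,z)[:2]-C; return np.round([*d,np.hypot(*d),np.degrees(np.arctan2(d[1],d[0]))],1)
print("tab",pol(287,183,20)); print("L",pol(250,136,225)); print("R",pol(320,134,225))
print("button",two((169,185),(238.7,116)), onz("top",169,185,276))
def c(i,x,y,w,h,k): return cv2.resize(i[y:y+h,x:x+w],None,fx=k,fy=k,interpolation=cv2.INTER_CUBIC)
out=np.zeros((600,800,3),np.uint8)
out[:400,:400]=c(t,155,160,50,50,8); out[:600,405:755]=c(s,220,108,50,86,7)[:600]
out=cv2.convertScaleAbs(out,alpha=1.2)
cv2.imwrite("pics/crop1.png",out)
E
```

```text
tab [-132.6  -15.8  133.6 -173.2]
L [ -0.3 109.9 109.9  90.1]
R [   2.7 -112.1  112.2  -88.6]
button (array([486.66924843, 279.32452421, 279.65094289]), np.float64(2.579008915418968)) [485.72730576 280.43679254 276.        ]
```

View pics/crop1.png

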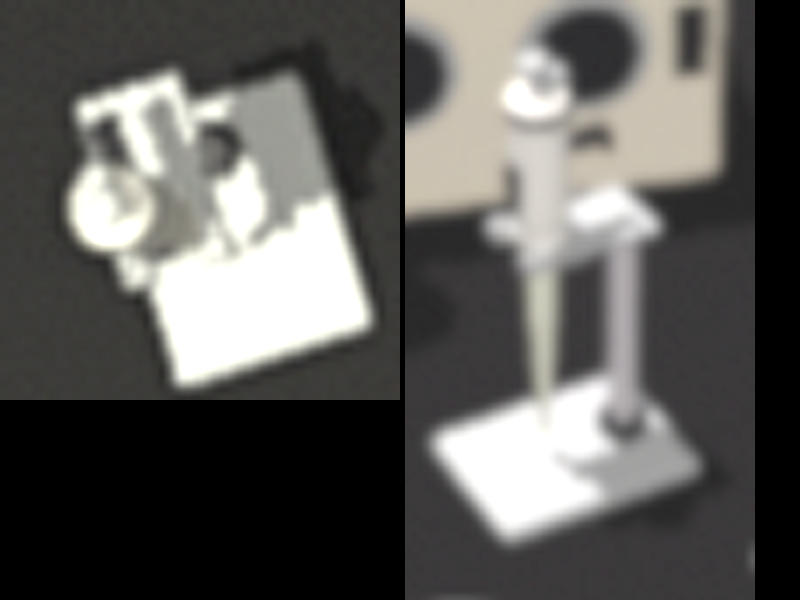

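Run:
```python
from h import *
print("button",two((155+122/8,160+197/8),(220+135/7,108+52/7)))
print("handtop rim",two((155+110/8,160+208/8),(220+132/7,108+98/7)))
print("tip", onz("side",220+141/7,108+425/7,30), "post",onz("top",155+218/8,160+150/8,12), onz("side",220+218/7,108+422/7,12))
f=[onz("top",155+a/8,160+b/8,10)[:2] for a,b in((300,75),(370,325),(178,387))]
print("foot corners",f, np.degrees(np.arctan2(*(f[0]-f[1])[::-1])),np.hypot(*(f[0]-f[1])),np.hypot(*(f[2]-f[1])))
for a in range(0,360,30):
    p=np.array([485,278,217])+42*np.array([np.cos(np.radians(a)),np.sin(np.radians(a)),0])
    q=np.array([485,278,217])+25*np.array([np.cos(np.radians(a)),np.sin(np.radians(a)),0])
    u=px("top",p);v=px("side",p);w=px("top",q);z=px("side",q)
    print(a,np.round([(u[0]-155)*8,(u[1]-160)*8,405+(v[0]-220)*7,(v[1]-108)*7, (w[0]-155)*8,(w[1]-160)*8,405+(z[0]-220)*7,(z[1]-108)*7]))
```

```text
button (array([487.53264174, 274.06439932, 285.07199571]), np.float64(3.1510842941665094))
handtop rim (array([487.32082965, 287.80776691, 249.27611553]), np.float64(4.487143372359627))
tip [490.54931437 288.45210262  30.        ] post [532.96120736 298.54689406  12.        ] [538.37077766 302.44947277  12.        ]
foot corners [array([567.90136882, 260.36306395]), array([450.46445269, 227.19692976]), array([422.60544659, 317.33662357])] 15.770560385258326 122.03041312070836 94.34664075154302
0 [156. 110. 613. 152. 156. 153. 581. 156.]
30 [104. 125. 594. 131. 125. 161. 569. 144.]
60 [ 66. 164. 559. 119. 102. 184. 549. 136.]
90 [ 52. 216. 518. 118.  94. 216. 524. 135.]
120 [ 65. 269. 480. 128. 102. 247. 502. 142.]
150 [103. 307. 456. 148. 124. 269. 487. 154.]
180 [155. 320. 452. 172. 155. 277. 485. 168.]
210 [207. 305. 470. 194. 186. 269. 496. 181.]
240 [245. 266. 506. 208. 209. 245. 517. 189.]
270 [260. 213. 549. 209. 217. 214. 542. 190.]
300 [246. 161. 588. 197. 209. 183. 565. 183.]
330 [208. 123. 611. 177. 187. 160. 579. 171.]
```

```bash
python3 - <<'E'
from h import *
print("hook",two((155+110/8,160+130/8),(220+187/7,108+133/7)), onz("top",155+110/8,160+130/8,217),onz("side",220+187/7,108+133/7,217))
E
python3 -m handwheel '[{"z":0.24},{"z":0.24},{"z":0.24},{"z":0.24},{"x":0.12,"y":-0.21},{"x":0.12,"y":-0.21},{"x":0.12,"y":-0.21},{"x":0.12,"y":-0.21}]' 1
python3 -m handwheel '[{"x":0.12,"y":-0.21},{"x":0.12,"y":-0.21},{"x":0.12,"y":-0.21},{"x":0.12,"y":-0.21},{"x":0.12,"y":-0.21},{"x":0.12,"y":-0.21},{"x":0.12,"y":-0.21},{"x":0.12,"y":-0.21}]'
```

```text
hook (array([519.560105  , 296.46942474, 217.87586852]), np.float64(0.6439410298522525)) [519.34179061 296.73975103 217.        ] [520.14962193 297.72856425 217.        ]invalid input at $[0]: expected keys x, y, z, ax, ay, az
invalid input at $[0]: expected keys x, y, z, ax, ay, az
```

```bash
python3 -m handwheel '[{"x":0,"y":0,"z":0.24,"ax":0,"ay":0,"az":0},{"x":0,"y":0,"z":0.24,"ax":0,"ay":0,"az":0},{"x":0,"y":0,"z":0.24,"ax":0,"ay":0,"az":0},{"x":0,"y":0,"z":0.24,"ax":0,"ay":0,"az":0},{"x":0.12,"y":-0.21,"z":0,"ax":0,"ay":0,"az":0},{"x":0.12,"y":-0.21,"z":0,"ax":0,"ay":0,"az":0},{"x":0.12,"y":-0.21,"z":0,"ax":0,"ay":0,"az":0},{"x":0.12,"y":-0.21,"z":0,"ax":0,"ay":0,"az":0}]' 1
python3 -m handwheel '[{"x":0.12,"y":-0.21,"z":0,"ax":0,"ay":0,"az":0},{"x":0.12,"y":-0.21,"z":0,"ax":0,"ay":0,"az":0},{"x":0.12,"y":-0.21,"z":0,"ax":0,"ay":0,"az":0},{"x":0.12,"y":-0.21,"z":0,"ax":0,"ay":0,"az":0},{"x":0.12,"y":-0.21,"z":0,"ax":0,"ay":0,"az":0},{"x":0.12,"y":-0.21,"z":0,"ax":0,"ay":0,"az":0},{"x":0.12,"y":-0.21,"z":0,"ax":0,"ay":0,"az":0},{"x":0.12,"y":-0.21,"z":0,"ax":0,"ay":0,"az":0}]'
```

```text
clock: 0.9
position: [377.6, 388.4, 398.5]
ee_rot: [0.973, -0.231, -0.0, 0.0]
contact_force: [0.3, -0.3, 0.5]
gripper_width: 85.5
grasp_force: 0.0
clock: 1.7
position: [569.7, 52.3, 398.6]
ee_rot: [0.973, -0.231, -0.0, 0.0]
contact_force: [0.2, -0.1, 0.6]
gripper_width: 85.7
grasp_force: 0.0
```

```bash
python3 -m handwheel '[{"x":0.12,"y":-0.21,"z":0,"ax":0,"ay":0,"az":0},{"x":0.12,"y":-0.21,"z":0,"ax":0,"ay":0,"az":0},{"x":0.125,"y":-0.21,"z":0,"ax":0,"ay":0,"az":0},{"x":0,"y":-0.005,"z":0,"ax":0,"ay":0,"az":0},{"x":0,"y":0,"z":-0.16,"ax":0,"ay":0,"az":0},{"x":0,"y":0,"z":-0.16,"ax":0,"ay":0,"az":0},{"x":0,"y":0,"z":-0.13,"ax":0,"ay":0,"az":0},{"x":0,"y":0,"z":-0.05,"ax":0,"ay":0,"az":0}]'
python3 -m handwheel '[{"x":0,"y":0,"z":0,"ax":0,"ay":0,"az":0},{"x":0,"y":0,"z":0,"ax":0,"ay":0,"az":0},{"x":0,"y":0,"z":0,"ax":0,"ay":0,"az":0},{"x":0,"y":0,"z":0,"ax":0,"ay":0,"az":0},{"x":0,"y":0,"z":0,"ax":0,"ay":0,"az":0},{"x":0,"y":0,"z":0,"ax":0,"ay":0,"az":0},{"x":0,"y":0,"z":0,"ax":0,"ay":0,"az":0},{"x":0,"y":0,"z":0,"ax":0,"ay":0,"az":0}]' -1
```

```text
clock: 2.5
position: [640.6, -72.4, 295.2]
ee_rot: [0.973, -0.231, -0.003, 0.001]
contact_force: [0.6, -0.7, -0.1]
gripper_width: 85.6
grasp_force: 0.0
clock: 3.3
position: [643.7, -73.7, 303.7]
ee_rot: [0.973, -0.231, 0.004, -0.0]
contact_force: [-0.4, -1.5, 7.6]
gripper_width: 0.2
grasp_force: 3.4
```

Run:
```python
from h import *
t=save("top","t1")[:,:,::-1];s=save("side","s1")[:,:,::-1]
def c(i,x,y,w,h,k): return cv2.resize(i[y:y+h,x:x+w],None,fx=k,fy=k,interpolation=cv2.INTER_CUBIC)
cv2.imwrite("pics/c2.png",np.hstack([c(t,220,60,130,130,3),c(s,260,100,130,130,3)]))
st=arm.read_state();print(st["joints"],st["position"],st["gripper_width"],st["contact_force"])
```

```text
[ 0.13666302  0.37642029  0.23237987  0.0028837  -1.41888932  0.96713035] [643.72910157 -73.70431701 303.77030016] 0.13624089995189564 [-1.35638266 -0.9957604   6.6193465 ]
```

View pics/c2.png

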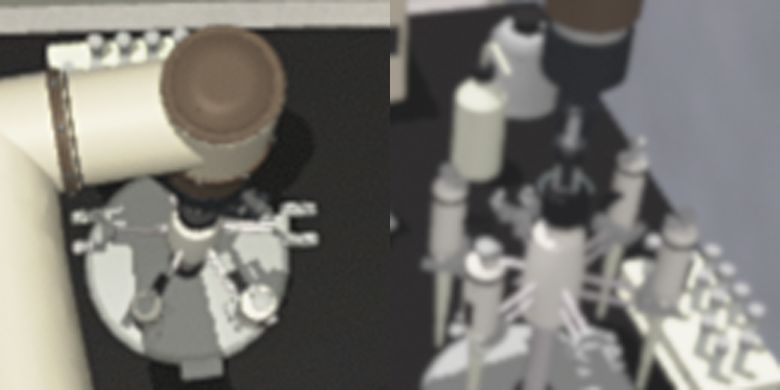

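Side crop: the gripper is over the knob (about (560,200)) with pale finger parts at (545–585,180), but the width reads 0. I'll enlarge this area.

Run:
```python
from h import *
s=cv2.imread("pics/s1.png");o=cv2.imread("pics/side0.png")
def c(i,x,y,w,h,k): return cv2.resize(i[y:y+h,x:x+w],None,fx=k,fy=k,interpolation=cv2.INTER_CUBIC)
cv2.imwrite("pics/c3.png",np.clip(np.hstack([c(o,292,125,50,75,8),c(s,292,125,50,75,8)])*1.6,0,255).astype(np.uint8))
for P in([643.7,-73.7,303.7],[643.7,-73.7,323],[643.7,-73.7,377],[643.5,-75,328],[643.5,-75,292]):
    u=px("side",P);print(P,(u[0]-292)*8+400,(u[1]-125)*8)
```

```text
[643.7, -73.7, 303.7] 595.1323037656866 349.2622056390494
[643.7, -73.7, 323] 601.9131324796708 307.18999042877954
[643.7, -73.7, 377] 621.723484512921 183.6589699266092
[643.5, -75, 328] 604.435580679597 298.51152575113315
[643.5, -75, 292] 591.805512998767 376.6704970031424
```

View pics/c3.png

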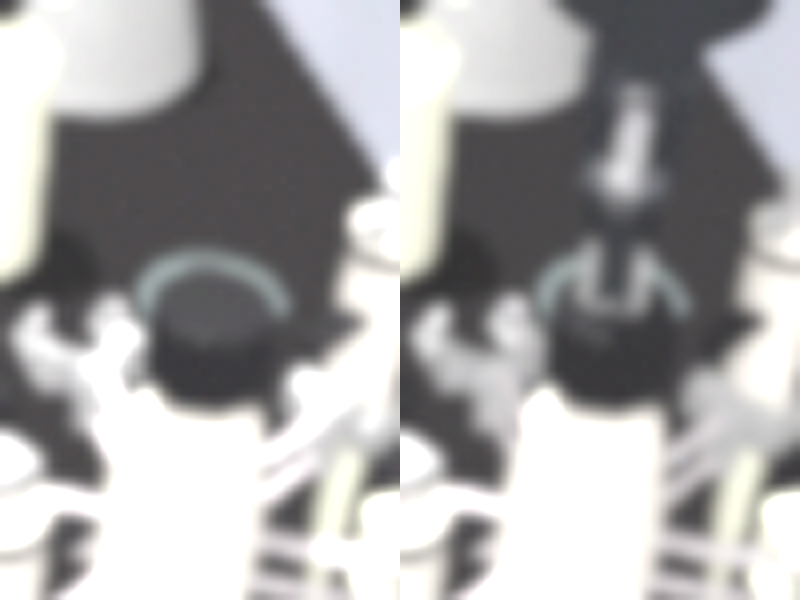

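The fingers shut on top of the knob and are standing on it, so the real tips are about 24 mm higher than the reading suggests. I'll raise, open, look at the fingertips, then descend lower.

```bash
python3 -m handwheel '[{"x":0,"y":0,"z":0.1,"ax":0,"ay":0,"az":0},{"x":0,"y":0,"z":0.1,"ax":0,"ay":0,"az":0},{"x":0,"y":0,"z":0,"ax":0,"ay":0,"az":0},{"x":0,"y":0,"z":0,"ax":0,"ay":0,"az":0},{"x":0,"y":0,"z":0,"ax":0,"ay":0,"az":0},{"x":0,"y":0,"z":0,"ax":0,"ay":0,"az":0},{"x":0,"y":0,"z":0,"ax":0,"ay":0,"az":0},{"x":0,"y":0,"z":0,"ax":0,"ay":0,"az":0}]' 1
python3 - <<'E'
from h import *
s=save("side","s2")[:,:,::-1]
st=arm.read_state();p=st["position"];M=R.from_quat(st["ee_rot"]).as_matrix();print(p,st["gripper_width"])
im=cv2.resize(s[90:180,270:380],None,fx=7,fy=6.6*7/6.6,interpolation=cv2.INTER_CUBIC)[:600]
im=np.clip(im*1.5,0,255).astype(np.uint8)
for sg in(1,-1):
  for d,col in((-13,(0,0,255)),(-32,(0,255,0)),(-86,(255,0,0))):
    u=px("side",p+M@np.array([0,sg*43,d]));cv2.circle(im,(int((u[0]-270)*7),int((u[1]-90)*7)),4,col,1)
cv2.imwrite("pics/c4.png",im)
E
```

```text
clock: 4.2
position: [642.2, -72.9, 338.4]
ee_rot: [0.973, -0.231, -0.0, 0.0]
contact_force: [0.4, 0.6, -0.2]
gripper_width: 85.3
grasp_force: 0.0
[642.19192192 -72.87108082 338.55588488] 84.93555312475506
```

View pics/c4.png

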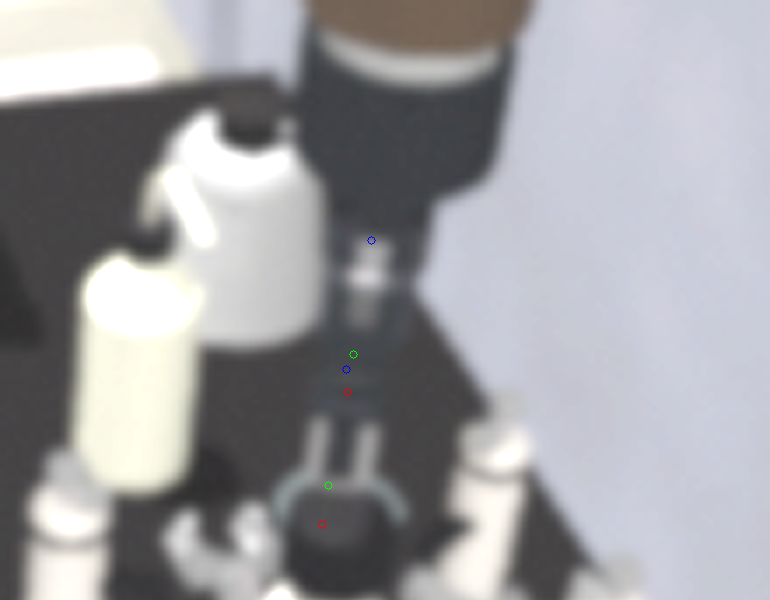

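The fingertips stand about 20 mm higher than the pose reading implies: the predicted tip is at (322,523) and the real one at about (335,485). I'll aim 20–24 mm lower from now on.

```bash
python3 -m handwheel '[{"x":0.005,"y":-0.01,"z":-0.1,"ax":0,"ay":0,"az":0},{"x":0,"y":0,"z":-0.1,"ax":0,"ay":0,"az":0},{"x":0,"y":0,"z":-0.07,"ax":0,"ay":0,"az":0},{"x":0,"y":0,"z":-0.03,"ax":0,"ay":0,"az":0},{"x":0,"y":0,"z":-0.025,"ax":0,"ay":0,"az":0},{"x":0,"y":0,"z":0,"ax":0,"ay":0,"az":0},{"x":0,"y":0,"z":0,"ax":0,"ay":0,"az":0},{"x":0,"y":0,"z":0,"ax":0,"ay":0,"az":0}]'
python3 -m handwheel '[{"x":0,"y":0,"z":0,"ax":0,"ay":0,"az":0},{"x":0,"y":0,"z":0,"ax":0,"ay":0,"az":0},{"x":0,"y":0,"z":0,"ax":0,"ay":0,"az":0},{"x":0,"y":0,"z":0,"ax":0,"ay":0,"az":0},{"x":0,"y":0,"z":0,"ax":0,"ay":0,"az":0},{"x":0,"y":0,"z":0,"ax":0,"ay":0,"az":0},{"x":0,"y":0,"z":0,"ax":0,"ay":0,"az":0},{"x":0,"y":0,"z":0,"ax":0,"ay":0,"az":0}]' -1
```

```text
clock: 5.05
position: [643.6, -74.9, 274.8]
ee_rot: [0.973, -0.231, 0.001, -0.0]
contact_force: [-0.2, 1.5, 0.2]
gripper_width: 85.3
grasp_force: 0.0
clock: 5.85
position: [643.4, -74.8, 274.4]
ee_rot: [0.973, -0.231, 0.0, -0.0]
contact_force: [-1.5, 1.9, 3.8]
gripper_width: 42.2
grasp_force: 62.2
```

```bash
python3 -m handwheel '[{"x":0,"y":0,"z":0,"ax":0,"ay":0,"az":-0.05},{"x":0,"y":0,"z":0,"ax":0,"ay":0,"az":-0.08},{"x":0,"y":0,"z":0,"ax":0,"ay":0,"az":-0.08},{"x":0,"y":0,"z":0,"ax":0,"ay":0,"az":-0.08},{"x":0,"y":0,"z":0,"ax":0,"ay":0,"az":-0.08},{"x":0,"y":0,"z":0,"ax":0,"ay":0,"az":-0.08},{"x":0,"y":0,"z":0,"ax":0,"ay":0,"az":-0.08},{"x":0,"y":0,"z":0,"ax":0,"ay":0,"az":-0.08}]'
python3 -m handwheel '[{"x":0,"y":0,"z":0,"ax":0,"ay":0,"az":-0.08},{"x":0,"y":0,"z":0,"ax":0,"ay":0,"az":-0.08},{"x":0,"y":0,"z":0,"ax":0,"ay":0,"az":-0.08},{"x":0,"y":0,"z":0,"ax":0,"ay":0,"az":-0.06},{"x":0,"y":0,"z":0,"ax":0,"ay":0,"az":-0.03},{"x":0,"y":0,"z":0,"ax":0,"ay":0,"az":0},{"x":0,"y":0,"z":0,"ax":0,"ay":0,"az":0},{"x":0,"y":0,"z":0,"ax":0,"ay":0,"az":0}]'
python3 -m handwheel '[{"x":0,"y":0,"z":0,"ax":0,"ay":0,"az":0},{"x":0,"y":0,"z":0,"ax":0,"ay":0,"az":0},{"x":0,"y":0,"z":0,"ax":0,"ay":0,"az":0},{"x":0,"y":0,"z":0,"ax":0,"ay":0,"az":0},{"x":0,"y":0,"z":0.15,"ax":0,"ay":0,"az":0},{"x":0,"y":0,"z":0.2,"ax":0,"ay":0,"az":0},{"x":0,"y":0,"z":0.2,"ax":0,"ay":0,"az":0},{"x":0,"y":0,"z":0.1,"ax":0,"ay":0,"az":0}]' 1
```

```text
clock: 6.65
position: [644.5, -74.0, 274.4]
ee_rot: [0.756, -0.655, 0.001, -0.001]
contact_force: [2.1, 2.7, 3.7]
gripper_width: 42.4
grasp_force: 62.6
clock: 7.45
position: [645.3, -74.0, 274.4]
ee_rot: [-0.564, 0.826, -0.001, 0.002]
contact_force: [4.9, 2.6, 2.3]
gripper_width: 42.5
grasp_force: 62.6
clock: 8.25
position: [643.7, -75.5, 408.5]
ee_rot: [-0.564, 0.826, -0.002, 0.002]
contact_force: [-0.2, -0.2, 0.2]
gripper_width: 84.9
grasp_force: 0.0
```

```bash
python3 -m handwheel '[{"x":-0.098,"y":0.224,"z":0,"ax":0,"ay":0,"az":-0.068},{"x":-0.098,"y":0.224,"z":0,"ax":0,"ay":0,"az":-0.068},{"x":-0.098,"y":0.224,"z":0,"ax":0,"ay":0,"az":-0.068},{"x":-0.098,"y":0.224,"z":0,"ax":0,"ay":0,"az":-0.068},{"x":-0.098,"y":0.224,"z":0,"ax":0,"ay":0,"az":-0.068},{"x":-0.098,"y":0.224,"z":0,"ax":0,"ay":0,"az":-0.068},{"x":-0.098,"y":0.224,"z":0,"ax":0,"ay":0,"az":-0.068},{"x":-0.098,"y":0.224,"z":0,"ax":0,"ay":0,"az":-0.068}]'
python3 - <<'E'
from h import *
t=save("top","t3")[:,:,::-1];s=save("side","s3")[:,:,::-1]
def c(i,x,y,w,h,k): return cv2.resize(i[y:y+h,x:x+w],None,fx=k,fy=k,interpolation=cv2.INTER_CUBIC)
cv2.imwrite("pics/c5.png",np.hstack([c(t,235,85,100,120,4),c(s,200,60,100,120,4)]))
E
```

```text
clock: 9.05
position: [485.2, 284.9, 404.3]
ee_rot: [-0.169, 0.986, 0.0, 0.0]
contact_force: [1.0, 1.5, -0.0]
gripper_width: 85.4
grasp_force: 0.0
```

View pics/c5.png

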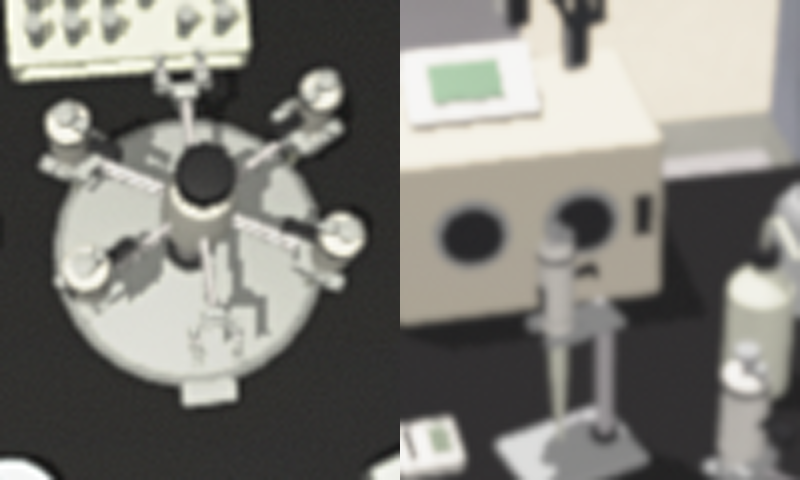

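The head has turned: an empty cup is now at the front, at (289,169) in the top view and in line with the tab. The pipette is still in its stand.

```bash
python3 -m handwheel '[{"x":0.005,"y":0,"z":-0.15,"ax":0,"ay":0,"az":0},{"x":0,"y":0,"z":-0.2,"ax":0,"ay":0,"az":0},{"x":0,"y":0,"z":-0.2,"ax":0,"ay":0,"az":0},{"x":0,"y":0,"z":-0.2,"ax":0,"ay":0,"az":0},{"x":0,"y":0,"z":-0.15,"ax":0,"ay":0,"az":0},{"x":0,"y":0,"z":-0.1,"ax":0,"ay":0,"az":0},{"x":0,"y":0,"z":-0.06,"ax":0,"ay":0,"az":0},{"x":0,"y":0,"z":0,"ax":0,"ay":0,"az":0}]'
python3 - <<'E'
from h import *
t=save("top","t4")[:,:,::-1];s=save("side","s4")[:,:,::-1]
def c(i,x,y,w,h,k): return cv2.resize(i[y:y+h,x:x+w],None,fx=k,fy=k,interpolation=cv2.INTER_CUBIC)
cv2.imwrite("pics/c6.png",np.hstack([c(t,130,140,80,100,5),c(s,200,80,80,100,5)]))
C=np.array([643.5,-75.1])
for z in(215,227): 
    d=onz("top",289.25,168.75,z)[:2]-C;print(z,d,np.hypot(*d),np.degrees(np.arctan2(d[1],d[0])))
d=onz("top",235+209/4,85+391/4,22)[:2]-C;print("tab",d,np.degrees(np.arctan2(d[1],d[0])))
E
```

```text
clock: 9.95
position: [486.9, 282.6, 190.4]
ee_rot: [-0.171, 0.985, -0.001, -0.001]
contact_force: [0.4, -0.6, -0.3]
gripper_width: 85.4
grasp_force: 0.0
215 [-105.66157188  -13.17103904] 106.47931274484822 -172.8945564477911
227 [-107.23709377  -12.43944844] 107.95616775861087 -173.38329080101593
tab [-131.91346306  -16.64879422] -172.806734226834
```

View pics/c6.png

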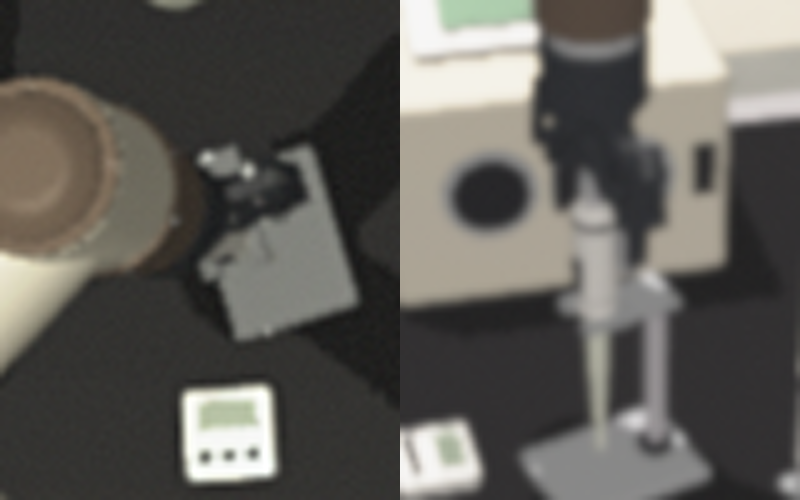

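The fingers straddle the handle: the near finger is at (645,220) and the handle at (598,260) in the side crop. I'll close now.

```bash
python3 -m handwheel '[{"x":0,"y":0,"z":0,"ax":0,"ay":0,"az":0},{"x":0,"y":0,"z":0,"ax":0,"ay":0,"az":0},{"x":0,"y":0,"z":0,"ax":0,"ay":0,"az":0},{"x":0,"y":0,"z":0,"ax":0,"ay":0,"az":0},{"x":0,"y":0,"z":0,"ax":0,"ay":0,"az":0},{"x":0,"y":0,"z":0,"ax":0,"ay":0,"az":0},{"x":0,"y":0,"z":0,"ax":0,"ay":0,"az":0},{"x":0,"y":0,"z":0,"ax":0,"ay":0,"az":0}]' -1
```

```text
clock: 10.85
position: [487.8, 283.8, 192.6]
ee_rot: [-0.171, 0.985, 0.0, 0.001]
contact_force: [-0.2, 0.5, 4.8]
gripper_width: 30.7
grasp_force: 58.5
```

```bash
python3 -m handwheel '[{"x":0,"y":0,"z":0.03,"ax":0,"ay":0,"az":0},{"x":0,"y":0,"z":0.05,"ax":0,"ay":0,"az":0},{"x":0,"y":0,"z":0.03,"ax":0,"ay":0,"az":0},{"x":0,"y":0,"z":0,"ax":0,"ay":0,"az":0},{"x":-0.08,"y":-0.023,"z":0,"ax":0,"ay":0,"az":0},{"x":-0.11,"y":-0.031,"z":0,"ax":0,"ay":0,"az":0},{"x":-0.12,"y":-0.034,"z":0,"ax":0,"ay":0,"az":0},{"x":-0.07,"y":-0.02,"z":0,"ax":0,"ay":0,"az":0}]'
python3 -m handwheel '[{"x":0,"y":0,"z":0.05,"ax":0,"ay":0,"az":0},{"x":0,"y":0,"z":0.1,"ax":0,"ay":0,"az":0},{"x":0,"y":0,"z":0.1,"ax":0,"ay":0,"az":0},{"x":0,"y":0,"z":0.05,"ax":0,"ay":0,"az":0},{"x":0,"y":0,"z":0,"ax":0,"ay":0,"az":0},{"x":0,"y":0,"z":0,"ax":0,"ay":0,"az":0},{"x":0,"y":0,"z":0,"ax":0,"ay":0,"az":0},{"x":0,"y":0,"z":0,"ax":0,"ay":0,"az":0}]'
python3 - <<'E'
from h import *
save("top","t5");save("side","s5");print(arm.read_state()["position"],arm.read_state()["contact_force"])
E
```

```text
clock: 11.65
position: [409.8, 261.0, 213.6]
ee_rot: [-0.171, 0.985, -0.0, -0.001]
contact_force: [0.9, 0.4, -1.3]
gripper_width: 30.5
grasp_force: 58.4
clock: 12.45
position: [411.2, 261.6, 272.9]
ee_rot: [-0.171, 0.985, -0.001, -0.001]
contact_force: [0.9, -0.6, -0.8]
gripper_width: 31.1
grasp_force: 58.4
[411.27023829 261.74443576 273.26168243] [-0.14367088  0.60162754 -1.38046706]
```

Run:
```python
from h import *
t=cv2.imread("pics/t5.png");h=cv2.cvtColor(t,cv2.COLOR_BGR2HSV)
m=((h[:,:,0]>160)|(h[:,:,0]<5))&(h[:,:,1]>60)&(h[:,:,2]>100)
ys,xs=np.where(m);
for z in(10,165):
    p=np.array([onz("top",x,y,z)[:2] for x,y in zip(xs,ys)]); print(z,len(p),p.min(0),p.max(0))
s=cv2.imread("pics/s5.png")
def c(i,x,y,w,h,k): return cv2.resize(i[y:y+h,x:x+w],None,fx=k,fy=k,interpolation=cv2.INTER_CUBIC)
q=px("side",[411,262,200]);x0,y0=int(q[0])-30,int(q[1])-50;print(x0,y0)
q=px("top",[411,262,200]);print("top",q)
x1,y1=258,200
cv2.imwrite("pics/c7.png",np.hstack([c(s,x0,y0,60,90,6),c(t,x1,y1,60,54,7)[:540] if 0 else cv2.copyMakeBorder(c(t,x1,y1,60,70,7),0,50,0,0,cv2.BORDER_CONSTANT)]))
```

```text
10 604 [ 266.31778254 -150.23124385] [415.86703259 -11.91054814]
165 604 [ 278.79652644 -135.34047531] [411.89470971 -12.23565665]
188 90
top (np.float64(180.4739868124787), np.float64(210.15569410601236))
```

View pics/c7.png

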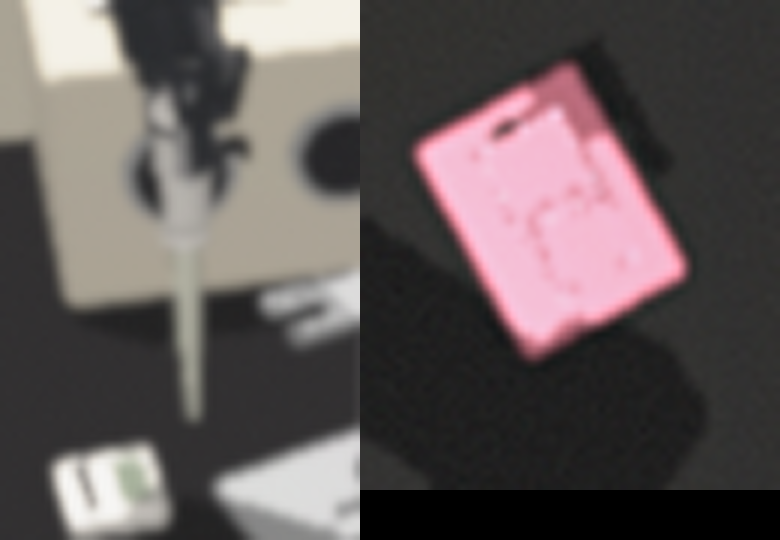

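The side crop shows the pipette hanging upright and clear of the stand, hook at (240,148) to the right. The pink decoy stand reaches only x≈412, so an approach at x≥450 is clear.

```bash
python3 -m handwheel '[{"x":0.034,"y":-0.15,"z":0,"ax":0,"ay":0,"az":-0.0174},{"x":0.034,"y":-0.22,"z":0,"ax":0,"ay":0,"az":-0.0174},{"x":0.034,"y":-0.22,"z":0,"ax":0,"ay":0,"az":-0.0174},{"x":0.034,"y":-0.22,"z":0,"ax":0,"ay":0,"az":-0.0174},{"x":0.034,"y":-0.22,"z":0,"ax":0,"ay":0,"az":-0.0174},{"x":0.034,"y":-0.22,"z":0,"ax":0,"ay":0,"az":-0.0174},{"x":0.034,"y":-0.22,"z":0,"ax":0,"ay":0,"az":-0.0174},{"x":0.034,"y":-0.22,"z":0,"ax":0,"ay":0,"az":-0.0174}]'
python3 -m handwheel '[{"x":0,"y":-0.1,"z":0,"ax":0,"ay":0,"az":0},{"x":0,"y":0,"z":0,"ax":0,"ay":0,"az":0},{"x":0,"y":0,"z":0,"ax":0,"ay":0,"az":0},{"x":0,"y":0,"z":0,"ax":0,"ay":0,"az":0},{"x":0,"y":0,"z":0,"ax":0,"ay":0,"az":0},{"x":0,"y":0,"z":0,"ax":0,"ay":0,"az":0},{"x":0,"y":0,"z":0,"ax":0,"ay":0,"az":0},{"x":0,"y":0,"z":0,"ax":0,"ay":0,"az":0}]'
python3 - <<'E'
from h import *
t=save("top","t8")[:,:,::-1];s=save("side","s8")[:,:,::-1];st=arm.read_state();p=st["position"];print(p,st["ee_rot"])
print("side px of collar, nozzle pred",px("side",[p[0],p[1],p[2]-27.6]),px("side",[p[0],p[1],p[2]-162.6]),"top",px("top",[p[0],p[1],p[2]-162.6]))
# barrel rows in the side view: print bright pixels vs dark background
g=cv2.cvtColor(s,cv2.COLOR_BGR2GRAY)
for z in range(-10,-165,-10):
    u,v=px("side",[p[0],p[1],p[2]+z]); u0=int(round(u));v0=int(round(v))
    print(z,round(u,1),v0,g[v0,u0-14:u0+15].tolist())
E
```

```text
clock: 13.35
position: [465.8, -77.9, 274.0]
ee_rot: [-0.062, 0.998, 0.0, 0.0]
contact_force: [0.7, 0.2, -1.3]
gripper_width: 30.7
grasp_force: 58.7
clock: 14.15
position: [465.9, -95.7, 274.0]
ee_rot: [-0.063, 0.998, -0.0, 0.0]
contact_force: [-0.3, 0.5, -1.6]
gripper_width: 30.8
grasp_force: 59.0
[465.86705668 -95.90119448 273.95142308] [-6.26722703e-02  9.98034160e-01  1.29610426e-06  5.25045314e-05]
side px of collar, nozzle pred (np.float64(256.7856737853461), np.float64(197.88722362700364)) (np.float64(256.1963032404423), np.float64(229.07125309532177)) top (np.float64(290.09644568715834), np.float64(193.56206930370735))
-10 256.9 193 [49, 48, 49, 49, 48, 49, 49, 50, 66, 104, 143, 168, 175, 177, 178, 178, 175, 171, 161, 139, 102, 66, 50, 49, 48, 49, 48, 49, 49]
-20 256.8 196 [49, 48, 48, 49, 49, 49, 53, 78, 127, 169, 178, 174, 174, 177, 177, 176, 173, 167, 157, 131, 90, 58, 50, 48, 48, 49, 50, 58, 77]
-30 256.8 198 [48, 48, 48, 48, 50, 49, 51, 68, 112, 162, 187, 184, 179, 181, 181, 179, 174, 167, 151, 120, 78, 54, 48, 49, 48, 49, 52, 64, 88]
-40 256.7 201 [49, 49, 49, 48, 48, 4
[... 1031 characters left out ...]
 49, 49, 48, 48, 48, 48, 49]
-120 256.4 220 [45, 48, 48, 48, 48, 49, 49, 48, 48, 49, 50, 59, 89, 128, 151, 139, 97, 59, 49, 48, 50, 49, 48, 49, 49, 48, 48, 48, 48]
-130 256.3 222 [48, 48, 48, 49, 49, 49, 49, 48, 48, 49, 50, 59, 88, 125, 144, 126, 85, 55, 49, 49, 49, 49, 48, 49, 49, 49, 48, 48, 48]
-140 256.3 224 [49, 48, 48, 48, 48, 48, 49, 49, 48, 48, 50, 59, 88, 124, 138, 116, 76, 52, 50, 49, 49, 49, 49, 48, 48, 48, 48, 47, 49]
-150 256.2 226 [48, 48, 49, 48, 48, 48, 48, 48, 48, 49, 50, 59, 87, 122, 132, 105, 67, 51, 49, 49, 49, 50, 49, 48, 48, 49, 48, 49, 60]
-160 256.2 229 [49, 49, 49, 48, 48, 49, 49, 48, 48, 48, 49, 51, 59, 72, 78, 65, 53, 49, 49, 48, 49, 49, 48, 49, 49, 49, 51, 61, 85]
```

Run:
```python
from h import *
f=onz("top",289.25,168.75,222)[:2];r=onz("top",235+183/4,85+78/4,222)[:2]
d=f-r;print(f,r,"mid",(f+r)/2,np.hypot(*d),np.degrees(np.arctan2(d[1],d[0])))
t=cv2.imread("pics/t8.png");o=cv2.imread("pics/t3.png")
# hook azimuth in hand now, from side: dark hook px around prediction
s=cv2.imread("pics/s8.png");g=cv2.cvtColor(s,cv2.COLOR_BGR2GRAY)
for a in(-20,-5,7,20,35):
    e=np.radians(a);print(a,np.round(px("side",[465.9+38*np.cos(e),-95.9+38*np.sin(e),298.5]),1),np.round(px("side",[465.9+42*np.cos(e),-95.9+42*np.sin(e),298.5]),1))
for v in range(172,192): print(v,g[v,258:282].tolist())
```

```text
[536.91937368 -87.84427786] [745.21254548 -64.83116036] mid [641.06595958 -76.33771911] 209.56060935227774 -173.6952884641163
-20 [271.  185.6] [272.5 185.7]
-5 [270.9 183.1] [272.3 182.9]
7 [270.1 181.2] [271.4 180.8]
20 [268.6 179.3] [269.8 178.7]
35 [266.2 177.4] [267.2 176.7]
172 [57, 66, 70, 65, 59, 59, 65, 75, 87, 91, 86, 74, 58, 49, 47, 49, 48, 49, 49, 51, 65, 98, 134, 159]
173 [68, 82, 82, 66, 53, 52, 56, 63, 74, 79, 76, 67, 53, 46, 47, 48, 49, 50, 51, 55, 67, 93, 128, 156]
174 [74, 88, 86, 65, 50, 48, 50, 57, 67, 70, 68, 59, 49, 46, 48, 48, 49, 53, 61, 72, 84, 102, 130, 155]
175 [68, 78, 73, 58, 47, 45, 48, 53, 60, 62, 59, 52, 47, 46, 47, 50, 52, 63, 81, 98, 109, 119, 137, 155]
176 [58, 59, 56, 50, 45, 44, 45, 49, 52, 53, 50, 45, 45, 47, 48, 49, 54, 73, 97, 115, 124, 128, 138, 150]
177 [53, 48, 48, 47, 45, 43, 45, 47, 47, 46, 45, 44, 45, 46, 48, 49, 54, 71, 95, 115, 124, 128, 132, 138]
178 [51, 47, 46, 45, 45, 45, 45, 46, 45, 44, 43, 43, 44, 46, 48, 49, 51, 61, 80, 98, 112, 121, 127, 129]
179 [59, 50, 47, 46, 45, 46, 47, 48, 47, 46, 43, 41, 43, 44, 48, 48, 50, 53, 61, 75, 91
[... 563 characters left out ...]
54, 48, 47, 48, 48, 48, 48, 47, 48, 49, 49, 49, 48, 49, 50, 65, 100]
186 [106, 73, 52, 49, 53, 60, 64, 57, 50, 49, 48, 48, 48, 48, 48, 48, 47, 48, 49, 49, 49, 51, 65, 100]
187 [108, 76, 59, 59, 61, 66, 68, 59, 51, 48, 48, 48, 48, 48, 48, 49, 49, 48, 48, 49, 48, 51, 67, 105]
188 [118, 92, 83, 86, 85, 79, 68, 57, 50, 49, 48, 49, 48, 48, 48, 49, 49, 49, 49, 48, 49, 50, 68, 107]
189 [137, 123, 121, 123, 115, 94, 70, 54, 50, 49, 49, 48, 49, 48, 49, 49, 48, 48, 49, 49, 49, 53, 70, 109]
190 [159, 153, 153, 150, 135, 105, 72, 53, 49, 48, 48, 49, 49, 49, 49, 49, 49, 49, 49, 49, 52, 57, 76, 114]
191 [172, 169, 167, 160, 141, 106, 69, 51, 49, 48, 48, 49, 49, 49, 49, 50, 53, 54, 53, 54, 61, 73, 92, 120]
```

```bash
python3 -m handwheel '[{"x":0,"y":0,"z":-0.05,"ax":0,"ay":0,"az":0},{"x":0.04,"y":0.005,"z":0,"ax":0,"ay":0,"az":0},{"x":0.04,"y":0.005,"z":0,"ax":0,"ay":0,"az":0},{"x":0.04,"y":0.005,"z":0,"ax":0,"ay":0,"az":0},{"x":0.03,"y":0.004,"z":0,"ax":0,"ay":0,"az":0},{"x":0.02,"y":0.0025,"z":0,"ax":0,"ay":0,"az":0},{"x":0.02,"y":0.0025,"z":0,"ax":0,"ay":0,"az":0},{"x":0.02,"y":0.0025,"z":0,"ax":0,"ay":0,"az":0}]'
python3 -m handwheel '[{"x":0.02,"y":0.0025,"z":0,"ax":0,"ay":0,"az":0},{"x":0.02,"y":0.0025,"z":0,"ax":0,"ay":0,"az":0},{"x":0.02,"y":0.0025,"z":0,"ax":0,"ay":0,"az":0},{"x":0.02,"y":0.0025,"z":0,"ax":0,"ay":0,"az":0},{"x":0.02,"y":0.0025,"z":0,"ax":0,"ay":0,"az":0},{"x":0.02,"y":0.0025,"z":0,"ax":0,"ay":0,"az":0},{"x":0.013,"y":0.002,"z":0,"ax":0,"ay":0,"az":0},{"x":0,"y":0,"z":0,"ax":0,"ay":0,"az":0}]'
python3 - <<'E'
from h import *
s=save("side","s9");save("top","t9");st=arm.read_state();p=st["position"];print(p,st["contact_force"],st["wrist_torque"])
g=cv2.cvtColor(s,cv2.COLOR_RGB2GRAY)
for z in range(-10,-160,-15):
    u,v=px("side",[p[0],p[1],p[2]+z]); u0=int(round(u));v0=int(round(v))
    print(z,round(u,1),u0,v0,g[v0,u0-14:u0+15].tolist())
E
```

```text
clock: 15.05
position: [508.1, -90.7, 263.9]
ee_rot: [-0.063, 0.998, -0.0, -0.0]
contact_force: [-0.2, 0.3, -1.3]
gripper_width: 30.8
grasp_force: 59.0
clock: 15.85
position: [534.8, -87.4, 263.8]
ee_rot: [-0.063, 0.998, -0.0, 0.0]
contact_force: [-0.7, 0.1, -1.5]
gripper_width: 30.9
grasp_force: 58.9
[534.55292451 -87.42725801 263.91419633] [ 0.25286048  0.39677338 -1.07942215] [-0.11331722 -0.10576177  0.02061106]
-10 279.7 280 190 [48, 48, 48, 49, 48, 48, 49, 53, 69, 95, 129, 157, 171, 176, 177, 177, 175, 171, 160, 136, 97, 62, 50, 48, 48, 49, 48, 48, 48]
-25 279.4 279 194 [48, 49, 47, 48, 48, 50, 56, 82, 129, 178, 201, 188, 173, 173, 175, 176, 175, 172, 166, 153, 131, 110, 93, 80, 78, 84, 93, 103, 113]
-40 279.1 279 198 [48, 48, 48, 48, 54, 75, 115, 151, 158, 147, 141, 150, 158, 167, 173, 173, 164, 149, 136, 130, 126, 127, 127, 119, 101, 85, 78, 77, 80]
-55 278.8 279 201 [48, 48, 48, 49, 49, 50, 54, 60, 63, 64, 78, 116, 154, 176, 185, 180, 167, 153, 142, 135, 133, 132, 132, 135, 136, 134, 130, 126, 125]
-70 278.5 279 205 [48, 48, 49, 49, 49, 48, 48, 49, 53, 77, 125, 166, 178, 166, 150, 142, 133, 127, 123, 117, 111, 106, 95, 75, 57, 50, 48, 49, 48]
-85 278.2 278 208 [49, 48, 48, 49, 49, 49, 48, 48, 49, 49, 55, 79, 118, 149, 162, 158, 136, 97, 63, 53, 50, 50, 49, 50, 52, 56, 63, 74, 85]
-100 278.0 278 212 [48, 48, 48, 48, 48, 48, 48, 47, 48, 49, 57, 83, 123, 154, 162, 144, 108, 77, 82, 105, 133, 158, 177, 190, 195, 190, 175, 159, 152]
-115 277.7 278 215 [48, 49, 48, 48, 48, 48, 48, 49, 48, 48, 54, 80, 119, 153, 161, 160, 168, 185, 201, 212, 214, 201, 175, 153, 141, 135, 134, 132, 132]
-130 277.5 277 219 [49, 48, 48, 48, 49, 48, 49, 48, 47, 50, 60, 87, 121, 149, 170, 190, 210, 217, 218, 218, 217, 215, 204, 177, 148, 135, 132, 132, 132]
-145 277.2 277 222 [48, 48, 48, 48, 48, 48, 49, 49, 60, 92, 134, 171, 190, 188, 183, 192, 204, 202, 191, 177, 162, 154, 147, 139, 133, 132, 132, 132, 133]
```

```bash
python3 -m handwheel '[{"x":0,"y":0,"z":-0.01,"ax":0,"ay":0,"az":0},{"x":0,"y":0,"z":-0.01,"ax":0,"ay":0,"az":0},{"x":0,"y":0,"z":-0.01,"ax":0,"ay":0,"az":0},{"x":0,"y":0,"z":-0.005,"ax":0,"ay":0,"az":0},{"x":0,"y":0,"z":-0.005,"ax":0,"ay":0,"az":0},{"x":0,"y":0,"z":-0.005,"ax":0,"ay":0,"az":0},{"x":0,"y":0,"z":-0.005,"ax":0,"ay":0,"az":0},{"x":0,"y":0,"z":0,"ax":0,"ay":0,"az":0}]'
python3 -m handwheel '[{"x":0,"y":0,"z":-0.005,"ax":0,"ay":0,"az":0},{"x":0,"y":0,"z":-0.005,"ax":0,"ay":0,"az":0},{"x":0,"y":0,"z":-0.005,"ax":0,"ay":0,"az":0},{"x":0,"y":0,"z":-0.005,"ax":0,"ay":0,"az":0},{"x":0,"y":0,"z":-0.005,"ax":0,"ay":0,"az":0},{"x":0,"y":0,"z":0,"ax":0,"ay":0,"az":0},{"x":0,"y":0,"z":0,"ax":0,"ay":0,"az":0},{"x":0,"y":0,"z":0,"ax":0,"ay":0,"az":0}]'
```

```text
clock: 16.75
position: [534.3, -87.3, 253.7]
ee_rot: [-0.062, 0.998, 0.0, -0.0]
contact_force: [-0.2, 1.1, -1.7]
gripper_width: 30.8
grasp_force: 59.0
clock: 17.55
position: [534.5, -87.5, 249.1]
ee_rot: [-0.062, 0.998, -0.0, 0.0]
contact_force: [-0.4, -1.1, 0.4]
gripper_width: 30.8
grasp_force: 58.9
```

```bash
python3 -m handwheel '[{"x":0,"y":0,"z":-0.005,"ax":0,"ay":0,"az":0},{"x":0,"y":0,"z":-0.005,"ax":0,"ay":0,"az":0},{"x":0,"y":0,"z":-0.005,"ax":0,"ay":0,"az":0},{"x":0,"y":0,"z":0,"ax":0,"ay":0,"az":0},{"x":0,"y":0,"z":0,"ax":0,"ay":0,"az":0},{"x":0,"y":0,"z":0,"ax":0,"ay":0,"az":0},{"x":0,"y":0,"z":0,"ax":0,"ay":0,"az":0},{"x":0,"y":0,"z":0,"ax":0,"ay":0,"az":0}]'
python3 -m handwheel '[{"x":0,"y":0,"z":-0.005,"ax":0,"ay":0,"az":0},{"x":0,"y":0,"z":-0.005,"ax":0,"ay":0,"az":0},{"x":0,"y":0,"z":-0.005,"ax":0,"ay":0,"az":0},{"x":0,"y":0,"z":0,"ax":0,"ay":0,"az":0},{"x":0,"y":0,"z":0,"ax":0,"ay":0,"az":0},{"x":0,"y":0,"z":0,"ax":0,"ay":0,"az":0},{"x":0,"y":0,"z":0,"ax":0,"ay":0,"az":0},{"x":0,"y":0,"z":0,"ax":0,"ay":0,"az":0}]'
```

```text
clock: 18.35
position: [534.6, -87.5, 246.1]
ee_rot: [-0.063, 0.998, -0.0, 0.0]
contact_force: [0.3, -1.5, 3.8]
gripper_width: 30.8
grasp_force: 59.1
clock: 19.15
position: [534.6, -87.3, 242.8]
ee_rot: [-0.063, 0.998, 0.0, 0.0]
contact_force: [1.4, -2.4, 2.9]
gripper_width: 30.7
grasp_force: 59.1
```

```bash
python3 -m handwheel '[{"x":0,"y":0,"z":-0.005,"ax":0,"ay":0,"az":0},{"x":0,"y":0,"z":-0.005,"ax":0,"ay":0,"az":0},{"x":0,"y":0,"z":-0.005,"ax":0,"ay":0,"az":0},{"x":0,"y":0,"z":0,"ax":0,"ay":0,"az":0},{"x":0,"y":0,"z":0,"ax":0,"ay":0,"az":0},{"x":0,"y":0,"z":0,"ax":0,"ay":0,"az":0},{"x":0,"y":0,"z":0,"ax":0,"ay":0,"az":0},{"x":0,"y":0,"z":0,"ax":0,"ay":0,"az":0}]'
```

```text
clock: 19.95
position: [534.7, -87.4, 240.5]
ee_rot: [-0.063, 0.998, -0.0, 0.001]
contact_force: [0.1, -1.3, 5.1]
gripper_width: 30.8
grasp_force: 59.2
```

```bash
python3 -m handwheel '[{"x":0,"y":0,"z":-0.005,"ax":0,"ay":0,"az":0},{"x":0,"y":0,"z":-0.005,"ax":0,"ay":0,"az":0},{"x":0,"y":0,"z":0,"ax":0,"ay":0,"az":0},{"x":0,"y":0,"z":0,"ax":0,"ay":0,"az":0},{"x":0,"y":0,"z":0,"ax":0,"ay":0,"az":0},{"x":0,"y":0,"z":0,"ax":0,"ay":0,"az":0},{"x":0,"y":0,"z":0,"ax":0,"ay":0,"az":0},{"x":0,"y":0,"z":0,"ax":0,"ay":0,"az":0}]'
python3 -m handwheel '[{"x":0,"y":0,"z":-0.005,"ax":0,"ay":0,"az":0},{"x":0,"y":0,"z":-0.005,"ax":0,"ay":0,"az":0},{"x":0,"y":0,"z":0,"ax":0,"ay":0,"az":0},{"x":0,"y":0,"z":0,"ax":0,"ay":0,"az":0},{"x":0,"y":0,"z":0,"ax":0,"ay":0,"az":0},{"x":0,"y":0,"z":0,"ax":0,"ay":0,"az":0},{"x":0,"y":0,"z":0,"ax":0,"ay":0,"az":0},{"x":0,"y":0,"z":0,"ax":0,"ay":0,"az":0}]'
```

```text
clock: 20.75
position: [534.4, -87.3, 237.9]
ee_rot: [-0.063, 0.998, 0.0, -0.0]
contact_force: [1.0, -0.9, 3.5]
gripper_width: 30.8
grasp_force: 58.6
clock: 21.55
position: [534.5, -87.4, 236.4]
ee_rot: [-0.063, 0.998, -0.0, 0.0]
contact_force: [-0.2, -0.1, 5.7]
gripper_width: 30.6
grasp_force: 58.6
```

```bash
python3 -m handwheel '[{"x":0,"y":0,"z":-0.005,"ax":0,"ay":0,"az":0},{"x":0,"y":0,"z":-0.005,"ax":0,"ay":0,"az":0},{"x":0,"y":0,"z":0,"ax":0,"ay":0,"az":0},{"x":0,"y":0,"z":0,"ax":0,"ay":0,"az":0},{"x":0,"y":0,"z":0,"ax":0,"ay":0,"az":0},{"x":0,"y":0,"z":0,"ax":0,"ay":0,"az":0},{"x":0,"y":0,"z":0,"ax":0,"ay":0,"az":0},{"x":0,"y":0,"z":0,"ax":0,"ay":0,"az":0}]'
python3 -m handwheel '[{"x":0,"y":0,"z":-0.005,"ax":0,"ay":0,"az":0},{"x":0,"y":0,"z":-0.005,"ax":0,"ay":0,"az":0},{"x":0,"y":0,"z":0,"ax":0,"ay":0,"az":0},{"x":0,"y":0,"z":0,"ax":0,"ay":0,"az":0},{"x":0,"y":0,"z":0,"ax":0,"ay":0,"az":0},{"x":0,"y":0,"z":0,"ax":0,"ay":0,"az":0},{"x":0,"y":0,"z":0,"ax":0,"ay":0,"az":0},{"x":0,"y":0,"z":0,"ax":0,"ay":0,"az":0}]'
```

```text
clock: 22.35
position: [534.6, -87.4, 234.9]
ee_rot: [-0.063, 0.998, -0.0, 0.0]
contact_force: [0.0, 0.1, 7.8]
gripper_width: 30.8
grasp_force: 58.6
clock: 23.15
position: [534.7, -87.3, 233.4]
ee_rot: [-0.063, 0.998, -0.0, 0.001]
contact_force: [-1.4, 0.5, 9.2]
gripper_width: 31.1
grasp_force: 59.0
```

```bash
python3 -m handwheel '[{"x":0,"y":0,"z":0.01,"ax":0,"ay":0,"az":0},{"x":0,"y":0,"z":0.01,"ax":0,"ay":0,"az":0},{"x":0,"y":0,"z":0.01,"ax":0,"ay":0,"az":0},{"x":0,"y":0,"z":0.01,"ax":0,"ay":0,"az":0},{"x":0,"y":0,"z":0,"ax":0,"ay":0,"az":0},{"x":0,"y":0,"z":0,"ax":0,"ay":0,"az":0},{"x":0,"y":0,"z":0,"ax":0,"ay":0,"az":0},{"x":0,"y":0,"z":0,"ax":0,"ay":0,"az":0}]'
python3 -m handwheel '[{"x":0,"y":0,"z":0.005,"ax":0,"ay":0,"az":0},{"x":0,"y":0,"z":0.005,"ax":0,"ay":0,"az":0},{"x":0,"y":0,"z":0,"ax":0,"ay":0,"az":0},{"x":0,"y":0,"z":0,"ax":0,"ay":0,"az":0},{"x":0,"y":0,"z":0,"ax":0,"ay":0,"az":0},{"x":0,"y":0,"z":0,"ax":0,"ay":0,"az":0},{"x":0,"y":0,"z":0,"ax":0,"ay":0,"az":0},{"x":0,"y":0,"z":0,"ax":0,"ay":0,"az":0}]'
```

```text
clock: 23.95
position: [534.4, -87.3, 239.6]
ee_rot: [-0.062, 0.998, 0.0, -0.0]
contact_force: [1.1, 0.6, 1.0]
gripper_width: 31.2
grasp_force: 58.3
clock: 24.75
position: [534.3, -87.3, 241.8]
ee_rot: [-0.062, 0.998, 0.0, -0.0]
contact_force: [1.3, -1.4, -0.1]
gripper_width: 30.3
grasp_force: 58.3
```

The unloaded height now extrapolates to collar ≈ 215 mm, down from ≈ 223 at first contact, so it is home. I'll release, rise and check.

```bash
python3 -m handwheel '[{"x":0,"y":0,"z":0,"ax":0,"ay":0,"az":0},{"x":0,"y":0,"z":0,"ax":0,"ay":0,"az":0},{"x":0,"y":0,"z":0,"ax":0,"ay":0,"az":0},{"x":0,"y":0,"z":0,"ax":0,"ay":0,"az":0},{"x":0,"y":0,"z":0,"ax":0,"ay":0,"az":0},{"x":0,"y":0,"z":0,"ax":0,"ay":0,"az":0},{"x":0,"y":0,"z":0,"ax":0,"ay":0,"az":0},{"x":0,"y":0,"z":0,"ax":0,"ay":0,"az":0}]' 1
python3 -m handwheel '[{"x":0,"y":0,"z":0.05,"ax":0,"ay":0,"az":0},{"x":0,"y":0,"z":0.1,"ax":0,"ay":0,"az":0},{"x":0,"y":0,"z":0.15,"ax":0,"ay":0,"az":0},{"x":0,"y":0,"z":0.2,"ax":0,"ay":0,"az":0},{"x":0,"y":0,"z":0.2,"ax":0,"ay":0,"az":0},{"x":-0.2,"y":0,"z":0.1,"ax":0,"ay":0,"az":0},{"x":-0.2,"y":0.1,"z":0,"ax":0,"ay":0,"az":0},{"x":-0.1,"y":0.2,"z":0,"ax":0,"ay":0,"az":0}]'
python3 -m handwheel '[{"x":0,"y":0.22,"z":0,"ax":0,"ay":0,"az":0},{"x":0,"y":0.22,"z":0,"ax":0,"ay":0,"az":0},{"x":0,"y":0.22,"z":0,"ax":0,"ay":0,"az":0},{"x":0,"y":0.22,"z":0,"ax":0,"ay":0,"az":0},{"x":0,"y":0.1,"z":0,"ax":0,"ay":0,"az":0},{"x":0,"y":0,"z":0,"ax":0,"ay":0,"az":0},{"x":0,"y":0,"z":0,"ax":0,"ay":0,"az":0},{"x":0,"y":0,"z":0,"ax":0,"ay":0,"az":0}]'
python3 - <<'E'
from h import *
s=save("side","s10");t=save("top","t10")
g=cv2.cvtColor(s,cv2.COLOR_RGB2GRAY);h=cv2.cvtColor(t,cv2.COLOR_RGB2GRAY)
S=[534.5,-87.3]
# vertical profile along axis of front pipette and the rear-left/hung neighbours for comparison (relative height)
C=np.array([643.8,-74.9])
for k,a in enumerate((-173.6,-113.6,126.4,66.4,-53.6)):
    e=np.radians(a);P=C+110*np.array([np.cos(e),np.sin(e)])
    print(a,[int(g[int(round(v)),int(round(u))]) for u,v in (px("side",[*P,z]) for z in range(340,200,-4))])
    u,v=px("top",[*P,306]);u,v=int(round(u)),int(round(v));w=h[v-9:v+10,u-9:u+10].astype(float);m=w>140
    yy,xx=np.where(m);print("   top offset px",round(xx.mean()-9,1),round(yy.mean()-9,1),m.sum())
E
```

```text
clock: 25.55
position: [534.4, -87.4, 241.9]
ee_rot: [-0.062, 0.998, 0.0, -0.0]
contact_force: [-0.2, 0.6, -0.2]
gripper_width: 85.5
grasp_force: 0.0
clock: 26.35
position: [432.5, -28.4, 404.3]
ee_rot: [-0.06, 0.998, 0.0, 0.002]
contact_force: [0.7, -0.2, 0.5]
gripper_width: 85.1
grasp_force: 0.0
clock: 27.15
position: [434.4, 167.8, 402.5]
ee_rot: [-0.062, 0.998, 0.0, 0.0]
contact_force: [0.2, 0.5, 0.7]
gripper_width: 85.3
grasp_force: 0.0
-173.6 [164, 168, 180, 200, 214, 193, 161, 145, 149, 165, 195, 232, 239, 230, 190, 143, 167, 179, 181, 181, 181, 181, 181, 181, 181, 181, 181, 181, 181, 179, 177, 178, 186, 180, 155]
   top offset px -1.0 1.3 261
-113.6 [191, 196, 206, 216, 219, 215, 194, 167, 158, 183, 218, 241, 239, 222, 173, 134, 144, 169, 177, 179, 179, 174, 157, 121, 85, 66, 61, 59, 62, 86, 107, 141, 170, 186, 187]
   top offset px -2.1 1.3 125
126.4 [179, 189, 206, 216, 197, 170, 165, 174, 187, 218, 238, 242, 229, 187, 142, 142, 165, 177, 178, 179, 180, 180, 180, 180, 180, 181, 183, 185, 187, 182, 166, 148, 147, 168, 200]
   top offset px 0.8 -1.2 209
66.4 [53, 76, 128, 178, 183, 164, 192, 224, 229, 224, 212, 197, 193, 155, 129, 141, 165, 174, 176, 172, 153, 116, 77, 58, 56, 56, 57, 57, 58, 58, 53, 44, 39, 38, 38]
   top offset px -0.1 1.0 101
-53.6 [106, 172, 154, 187, 204, 198, 165, 147, 155, 194, 240, 243, 233, 182, 138, 133, 156, 172, 177, 178, 178, 177, 178, 177, 178, 177, 177, 178, 176, 176, 175, 175, 184, 187, 177]
   top offset px -0.2 1.2 87
```

```bash
python3 -c "
from bench import arm
print(arm.job_done())"
```

```text
the job is handed in; nothing more can be done
None
```

I turned the head so an empty branch faces the front tab, pressed the loose pipette home there with its hook towards the column, let go of it and handed the job in at about 27 s; my closing check was pixel values and wrist force, not a viewed picture, and no verdict came back.

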